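Open the red-lidded jar

ROBOT

A 6-joint arm with a two-finger parallel gripper is mounted at the origin on a cart in front of the work surface, level with it; the furniture and walls round the work are solid. World frame = base frame: x ahead of the robot, y to its left, z up, the work surface at z = 0. Lengths are in m, angles in rad, forces in N, time in s.
With the tool pointing down it reaches from about 0.25 to 0.725 m from the base axis. Payload 4 kg.
Tool frame: the origin (TCP) lies midway between the tips of the shut fingers; the grasp point (between the pads) lies 19 mm behind it (bot.grip_point_offset is the distance from the TCP to the grasp point, in m); z points along the fingers, y is the line along which they close (so a half turn about z gives the same grasp; the last joint's range is limited). The gripper opens to 85 mm and grips with 20 to 120 N. Pads are 22 mm wide; open, the fingers measure 114 mm over their backs; the gripper's body (76 mm by 85 mm) begins 54 mm behind the grasp point. The pads swing forward as they close: fully open they stand 13 mm farther back than shut.
Start: joints at [1.281, 0.241, 0.005, 1.335, 0, 1.571], TCP at [0.143, 0.479, 0.201] pointing down, gripper open.
Joint ranges: [-2.72, 2.72], [-1.05, 1.87], [-1.09, 1.28], [-1.99, 2.15], [-1.42, 1.44], [-3.14, 3.14]. Speed limits (rad/s): [2.79, 2.79, 3.14, 3.14, 3.14, 3.14].

INTERFACE

Orientations are given as a unit quaternion [x, y, z, w].
In Python, from workcell import bot gives the robot as it stands.
- The arm moves only by the tool step_arm, never from a script. Its argument "targets" is text: rows parted by semicolons, each of 7 numbers parted by spaces: the opening, from -1 (shut) to 1 (fully open), so that 0 is half open, then the shift along the world's x, y, z normalised to -1 to 1, where 1 is 0.5 m, then the turn, a rotation vector about the world's x, y, z normalised to -1 to 1, where 1 is pi/4 rad. In form: gripper x y z wx wy wz; .... A call has 1 to 10 rows; each row is the pose to reach, as a shift and turn from the pose commanded when the call began; what a row does not reach only later rows make up. A row lasts 1/12 s, in which the tool goes at most 41.7 mm and 7.16 degrees, less where a joint would pass 70% of its speed; a pose out of reach is approached as far as the arm can. A call with a number of a shift or a turn outside -1 to 1 is refused whole. A call with a gripper value outside its range is refused whole. The fingers move at their own pace and stop on an object; the grip force is fixed at half the most. Time passes only in rows, so rows that repeat a pose let the fingers close. It gives the time, the measured TCP pose, the force, the opening and the grip force at its end, in the units of the state.
- bot.get_obs(): the state, without advancing time (a new reading comes with each control period).
- bot.camera(name): name is "side" or "top"; returns the picture (400x640x3 uint8, red, green, blue); there is no depth.
- bot.camera_info(name): a dict with "vertical_fov" (degrees; the focal length in pixels is half the picture's height over the tangent of half this angle, whatever the lens; pixels are square), "cx", "cy" (the principal point, pixels), "pose" (4x4, takes a point from camera to world coordinates). Camera axes: x right, y up, looking along -z (the intrinsics and any distortion apply to the point x, -y, -z); pixel columns grow to the right and rows downward; lengths in m; the calibration is good to about 2 mm. A picture is of the moment at which its call begins. camera_info takes no time and is no camera call.
- bot.job_done(): hands the job in; it is judged then, once.
The state is a dict: "clock": time; "joint_pos": joint angles; "joint_vel": joint speeds; "tau": joint torques, N m; "eef_pos": TCP position; "tool_rot": TCP orientation; "ft_force": force on the tool from outside, world axes, zero at the start; "ft_torque": the same for the moment, N m; "grip_width": finger opening in m; "grasp_force": force on a finger pad.
Only numpy, scipy, OpenCV 4.12 (cv2) and the standard library are available. Lean on these libraries where they do the work, as an engineer would, in place of code of your own. Each camera call takes 0.05 s, during which the arm holds its last target. There are 200 camera calls.

TASK

Open the glass jar with the red lid: unscrew the lid anticlockwise (seen from above) until it comes free of the thread, lift it straight off and set it down, not drop it, top side up on the middle of the wooden chopping board on the left. Let go of it there, and leave the jar with the white lid shut.

Things in the scene. Friction and masses are not known exactly. Their poses are not given: they have to be found in the camera images.
- red_lid_center (a point): Centre (half-way up) of the red ribbed screw lid, 64 mm across, 26 mm high, 0.05 kg, z axis up out of its top. Grip across it from above, any direction, best in its upper half. Easily turned anticlockwise, it is free from 55 to 140 degrees past its start, so one 75 degree turn in one grasp opens it; until then it cannot be lifted. 2 mm side play; 30 mm up it is clear of the neck.
- red_jar_mouth (a point): Mouth centre of the glass jar under the red lid, 125 mm above the worktop, 10 mm above the closed lid's centre. Fixed by a grey suction foot 100 mm across, it neither turns nor lifts. Body 68 mm across up to 80 mm height, then narrowing to a 39 mm neck: fingertips may reach 12 mm below the lid's edge. The jars may stand in either order.
- white_lid_center (a point): Centre of the white lid on the second, otherwise equal jar, to be left alone; same sizes and heights as the red one.
- board_spot (a point): Middle of the broad part (without the handle) of the top face of the wooden chopping board, 200 x 220 mm with an 80 mm handle that points left, away from the jars, 18 mm thick, fixed flat on the worktop on the robot's left; 18 mm above the worktop. A lid resting on the board has its centre 13 mm above this point.

How it is judged:
By the outcome, as a careful person would: the job done as asked, in the order asked, and still so for the second after the job is handed in, with the robot touching nothing.
It also fails if it takes over 45 s, if anything falls off the work surface, if the arm or the gripper's body presses on something with over 40 N, if the wrist force passes 120 N, or if a joint passes its speed limit or range.

## Working session

There is one attempt and no reset: what is moved stays moved. The work goes in short steps, Python scripts to look and compute and a tool call to move; the robot and the scene stay as the last step left them, time stands still between calls to the robot, and variables do not carry over. Pictures are saved under pics/ and viewed, at most 10 in all, crops included, and the job is handed in when it is done.

Besides the shell and the picture viewer there is one more tool, called after "Call:" by a JSON object that holds its "method" and its "body", one argument or row to a line. step_arm: Moves the arm, as the interface text tells. Scaled input: -1 to 1 covers 0.5 m each way for a shift and pi/4 rad each way for a turn. Its arguments: {"type":"object","properties":{"targets":{"type":"string"}},"required":["targets"]}

```bash
mkdir -p pics; ls; python3 - <<'E'
from workcell import bot
import cv2
for n in("top","side"):
    cv2.imwrite(f"pics/{n}0.png",bot.camera(n)[:,:,::-1]); print(bot.camera_info(n))
o=bot.get_obs();print(o)
E
```

```text
pics
{'vertical_fov': 52.99359385026537, 'cx': 315.1753058777741, 'cy': 196.01887605580225, 'pose': array([[-0.0917477 ,  0.97133955, -0.21927571,  0.26046989],
       [-0.99577975, -0.08999244,  0.01800146, -0.02510772],
       [-0.00224763,  0.22000191,  0.97549685,  1.10437171],
       [ 0.        ,  0.        ,  0.        ,  1.        ]])}
{'vertical_fov': 55.542642430297775, 'cx': 319.44697760226757, 'cy': 205.40795882072976, 'pose': array([[ 0.93575241,  0.14957895, -0.31936433,  0.15133888],
       [-0.3518745 ,  0.33569591, -0.87378063, -0.9101306 ],
       [-0.0234899 ,  0.93001849,  0.36676127,  0.50842728],
       [ 0.        ,  0.        ,  0.        ,  1.        ]])}
{'clock': 0.1, 'joint_pos': array([1.28100343e+00, 2.41340306e-01, 3.89136036e-03, 1.33521794e+00,
       6.39432360e-06, 1.57079449e+00]), 'joint_vel': array([-0.0001146 , -0.00217249,  0.00292238,  0.00042241,  0.00031645,
       -0.00273444]), 'tau': array([ 7.84151434e-04, -3.73137438e+01,  2.53010076e+01,  1.08601412e-02,
        5.47405909e-05, -1.16518848e-05]), 'eef_pos': array([0.14269953, 0.47856425, 0.20041308]), 'tool_rot': array([ 1.44388996e-01,  9.89520562e-01, -9.25014715e-04, -1.38209171e-04]), 'ft_force': array([-0.12222725,  0.03879603, -0.45841272]), 'ft_torque': array([-0.0049012 ,  0.00618458, -0.01414864]), 'grasp_force': 0.0, 'grip_width': 0.08531571114562306}
```

View pics/top0.png

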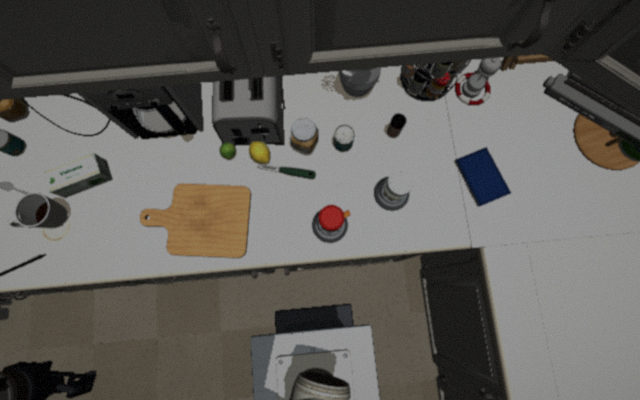

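View pics/side0.png

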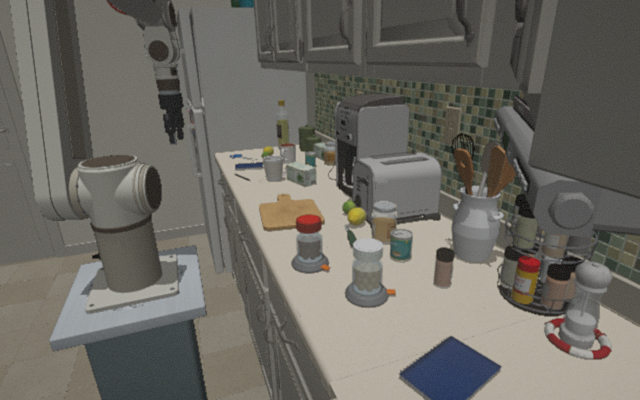

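The top view shows the board at about (210,220), the red lid at (332,217) and the white lid at (397,185). The side view shows the red lid at (308,228) and the white lid at (368,250). Next I'll measure them and project the TCP to check the calibration.

```bash
cat > h.py <<'E'
import numpy as np,cv2
from workcell import bot
def K(n):
    i=bot.camera_info(n); f=200/np.tan(np.radians(i['vertical_fov'])/2); return f,i['cx'],i['cy'],i['pose']
def proj(n,p):
    f,cx,cy,T=K(n); q=T[:3,:3].T@(np.array(p)-T[:3,3]); return np.round([cx+f*q[0]/-q[2],cy+f*q[1]/q[2]],1)
def ray(n,u,v):
    f,cx,cy,T=K(n); return T[:3,3],T[:3,:3]@np.array([(u-cx)/f,-(v-cy)/f,-1])
def plane(n,uv,z):
    o,d=ray(n,*uv); return o+d*(z-o[2])/d[2]
def blob(m,roi):
    k=np.zeros_like(m);a,b,c,d=roi;k[b:d,a:c]=m[b:d,a:c]
    return max(cv2.findContours(k,cv2.RETR_EXTERNAL,cv2.CHAIN_APPROX_NONE)[0],key=cv2.contourArea)
def hsv(f): return cv2.cvtColor(cv2.imread(f),cv2.COLOR_BGR2HSV)
def red(h): return cv2.inRange(h,(0,150,60),(6,255,255))|cv2.inRange(h,(172,150,60),(180,255,255))
E
python3 - <<'E'
from h import *
o=bot.get_obs()
for n in("top","side"):
    print(n,"tcp",proj(n,o['eef_pos']),"base",proj(n,[0,0,0]))
t=hsv("pics/top0.png");s=hsv("pics/side0.png")
c=blob(red(t),(300,190,360,250)); print("top red",cv2.boundingRect(c),cv2.minEnclosingCircle(c),cv2.contourArea(c))
print(plane("top",cv2.minEnclosingCircle(c)[0],.128))
c=blob(red(s),(285,205,335,260)); x,y,w,h=cv2.boundingRect(c); print("side red",x,y,w,h)
print(plane("side",(x+w/2,y+h/2),.115))
b=blob(cv2.inRange(t,(8,70,80),(25,255,255)),(130,170,270,270)); bb=cv2.approxPolyDP(b,3,True)[:,0]; print(bb.tolist())
print([plane("top",p,.018).round(3).tolist() for p in bb])
P=np.array([plane("top",p[0],.018)[:2] for p in b]);print(P.min(0),P.max(0))
for f,r in(("top",(275,175,440,260)),("side",(270,195,420,320))):
    im=cv2.imread(f"pics/{f}0.png")[r[1]:r[3],r[0]:r[2]]
    cv2.imwrite(f"pics/{f}0c.png",cv2.resize(im,None,fx=4,fy=4,interpolation=cv2.INTER_CUBIC))
E
```

```text
top tcp [ 83.7 365.9] base [315.7 392. ]
side tcp [179.  154.2] base [136.4 282.7]
top red (318, 206, 27, 25) ((330.9347839355469, 217.06521606445312), 13.098714828491211) 461.5
[ 0.42339133 -0.07693305  0.128     ]
side red 297 215 24 13
[ 0.43005856 -0.06681622  0.115     ]
[[140, 214], [142, 224], [161, 225], [168, 230], [167, 250], [172, 254], [239, 257], [245, 252], [250, 193], [244, 186], [178, 184], [167, 209], [145, 209]]
[[0.499, 0.439, 0.018], [0.47, 0.434, 0.018], [0.463, 0.382, 0.018], [0.447, 0.363, 0.018], [0.393, 0.366, 0.018], [0.381, 0.353, 0.018], [0.356, 0.174, 0.018], [0.368, 0.157, 0.018], [0.53, 0.135, 0.018], [0.552, 0.15, 0.018], [0.574, 0.334, 0.018], [0.506, 0.365, 0.018], [0.511, 0.426, 0.018]]
[0.35639849 0.13457561] [0.57437886 0.43931991]
```

View pics/top0c.png

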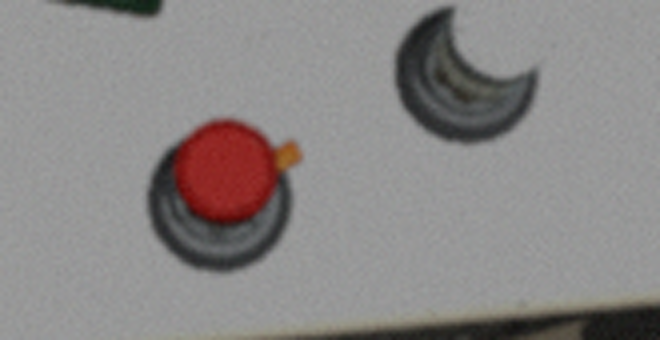

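The top crop shows the red lid as a disc at about (331,217), with the foot below it. The white lid blends into the worktop. The two views disagree by about 12 mm, so I'll look at the side crop.

View pics/side0c.png

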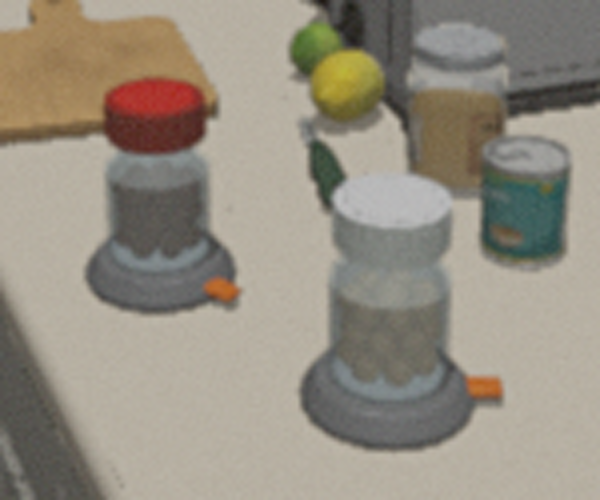

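The side crop shows the red lid spanning columns 296–321.5 and rows 215–233. My mask missed its darker side wall, so I'll redo it. I'll also use the foot as a consistency check.

```bash
python3 - <<'E'
from h import *
s=hsv("pics/side0.png");t=hsv("pics/top0.png")
m=cv2.inRange(s,(0,120,20),(8,255,255))|cv2.inRange(s,(170,120,20),(180,255,255))
x,y,w,h=cv2.boundingRect(blob(m,(285,205,335,245)));print(x,y,w,h)
uv=(x+w/2-.5,y+h/2-.5)
print("side",plane("side",uv,.115))
mt=cv2.inRange(t,(0,120,20),(8,255,255))|cv2.inRange(t,(170,120,20),(180,255,255))
c=blob(mt,(310,190,346,250));x,y,w,h=cv2.boundingRect(c);ut=(x+w/2-.5,y+h/2-.5);print(ut,"top",plane("top",ut,.12))
o1,d1=ray("side",*uv);o2,d2=ray("top",*ut)
a=np.linalg.lstsq(np.c_[d1,-d2],o2-o1,rcond=None)[0];print(o1+a[0]*d1,o2+a[1]*d2)
print("foot top",plane("top",(330,224),.01),"foot side",plane("side",(310,262),.01))
print("side of foot bottom edge, board corners in side")
b=blob(cv2.inRange(s,(8,70,80),(25,255,255)),(250,185,330,235));bb=cv2.approxPolyDP(b,2,True)[:,0];print([(p.tolist(),plane("side",p,.018).round(3)[:2].tolist()) for p in bb])
print("white lid side",plane("side",(367.8,250),.115))
im=cv2.imread("pics/top0.png")[330:400,0:130];im2=cv2.imread("pics/side0.png")[80:150,120:220]
v=np.vstack([cv2.resize(im,(520,280)),cv2.resize(im2,(520,310))]);cv2.imwrite("pics/g.png",v)
E
```

```text
296 215 25 18
side [ 0.42365675 -0.07756042  0.115     ]
(331.0, 217.5) top [ 0.42362217 -0.07740919  0.12      ]
[ 0.42368086 -0.0774867   0.11496516] [ 0.42443435 -0.07766955  0.11509977]
foot top [ 0.42407481 -0.07869348  0.01      ] foot side [ 0.42170594 -0.08805716  0.01      ]
side of foot bottom edge, board corners in side
[([259, 205], [0.382, 0.35]), ([262, 223], [0.358, 0.19]), ([267, 230], [0.36, 0.132]), ([296, 228], [0.446, 0.111]), ([295, 219], [0.464, 0.178]), ([303, 214], [0.501, 0.207]), ([317, 215], [0.541, 0.181]), ([321, 218], [0.544, 0.152]), ([321, 224], [0.527, 0.108]), ([323, 223], [0.535, 0.112]), ([323, 217], [0.553, 0.157]), ([310, 199], [0.569, 0.333]), ([292, 200], [0.505, 0.35]), ([288, 194], [0.51, 0.419]), ([280, 194], [0.482, 0.432]), ([277, 196], [0.465, 0.415]), ([277, 202], [0.449, 0.353])]
white lid side [ 0.49711417 -0.26154527  0.115     ]
```

View pics/g.png

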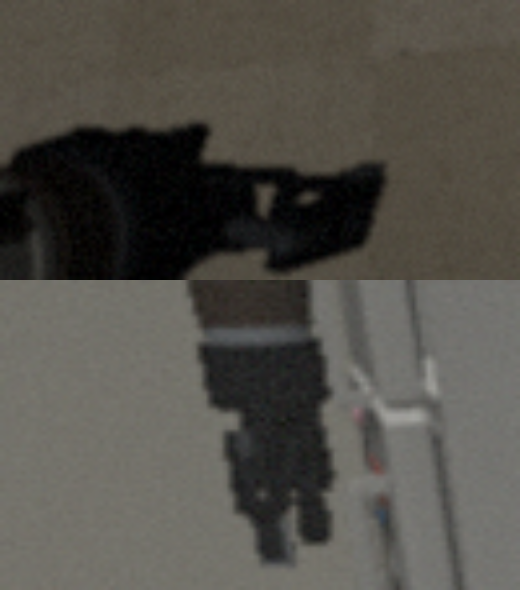

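```bash
python3 - <<'E'
from h import *
o=bot.get_obs();p=o['eef_pos']
from scipy.spatial.transform import Rotation as R
M=R.from_quat(o['tool_rot']).as_matrix();print(M.round(3))
for s in(-1,1):
    for w in(-.011,.011):
        q=p+M@[w,s*.045,-.013]
        print(s,w,proj("top",q),proj("side",q))
q=p+M@[0,0,-.2];print("flange",proj("top",q),proj("side",q))
o1,d1=ray("side",177,137);o2,d2=ray("top",88,380)
a=np.linalg.lstsq(np.c_[d1,-d2],o2-o1,rcond=None)[0];print(o1+a[0]*d1,o2+a[1]*d2)
E
```

```text
[[-0.958  0.286 -0.001]
 [ 0.286  0.958 -0.002]
 [ 0.    -0.002 -1.   ]]
-1 -0.011 [102.4 366.1] [178.  153.5]
-1 0.011 [ 99.1 377.3] [171.4 153.7]
1 -0.011 [ 61.3 357. ] [185.  147.6]
1 0.011 [ 57.8 368.1] [178.7 147.8]
flange [ 13.9 389.6] [169.4  94.7]
[0.1454882  0.42845984 0.26934173] [0.12572691 0.42899789 0.27283771]
```

The red lid agrees across both views at about (0.4237, −0.0776). The fingertips look a bit higher than the reported TCP suggests. I'll move above the lid and check the offset there.

Call:
{"method": "step_arm", "body": {
  "targets": "1 0.3 -0.6 0.04 0 0 0;1 0.3 -0.6 0.04 0 0 0;1 0.3 -0.6 0.04 0 0 0;1 0.3 -0.6 0.04 0 0 0;1 0.3 -0.6 0.04 0 0 0;1 0.3 -0.6 0.04 0 0 0;1 0.3 -0.6 0.04 0 0 0;1 0.3 -0.6 0.04 0 0 0;1 0.3 -0.6 0.04 0 0 0"
}}

```text
clock: 0.85
eef_pos: [0.295, 0.1735, 0.2215]
tool_rot: [0.15, 0.989, -0.001, 0.001]
ft_force: [-0.6, 0.6, -0.4]
grip_width: 0.0854
grasp_force: 0.0
```

Call:
{"method": "step_arm", "body": {
  "targets": "1 0.262 -0.512 -0.04 0 0 0;1 0.262 -0.512 -0.04 0 0 0;1 0.262 -0.512 -0.04 0 0 0;1 0.262 -0.512 -0.04 0 0 0;1 0.262 -0.512 -0.04 0 0 0;1 0.262 -0.512 -0.04 0 0 0;1 0.262 -0.512 -0.04 0 0 0;1 0.262 -0.512 -0.04 0 0 0;1 0.262 -0.512 -0.04 0 0 0;1 0.262 -0.512 -0.04 0 0 0"
}}

```text
clock: 1.68
eef_pos: [0.4232, -0.0763, 0.2006]
tool_rot: [0.145, 0.989, 0.0, -0.001]
ft_force: [0.2, 0.0, -0.5]
grip_width: 0.0854
grasp_force: 0.0
```

```bash
python3 - <<'E'
from h import *
from scipy.spatial.transform import Rotation as R
im=bot.camera("side")[:,:,::-1].copy();im3=bot.camera("top")[:,:,::-1].copy();o=bot.get_obs();p=o['eef_pos'];print(p,o['tool_rot'],o['joint_pos'])
M=R.from_quat(o['tool_rot']).as_matrix()
for s in(-1,1):
    q=p+M@[0,s*.05,-.013]
    print(s,proj("top",q),proj("side",q))
cv2.imwrite("pics/s1.png",im);cv2.imwrite("pics/t1.png",im3)
v=np.hstack([cv2.resize(im[120:270,250:370],(400,500)),cv2.resize(im3[150:270,280:376],(400,500))]);cv2.imwrite("pics/v1.png",v)
E
```

```text
[ 0.42326121 -0.07556792  0.20111188] [ 1.43457177e-01  9.89656436e-01  1.65371415e-04 -3.86410877e-04] [-1.76912521e-01  1.02728442e-01 -1.63580442e-01  1.30527074e+00
  3.05096627e-04  1.10995081e-01]
-1 [353.6 215. ] [307.  192.9]
1 [310.  206.5] [305.4 179.8]
```

View pics/v1.png

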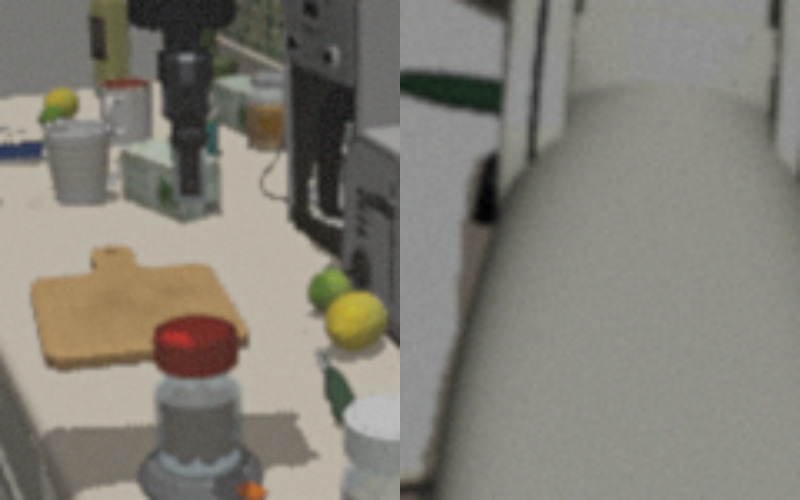

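The side view shows the near fingertip at about (307,179), above the lid. I projected it at row 193, so the tips sit about 38 mm higher than expected. I'll shut the fingers in the air to check where the TCP really is.

Call:
{"method": "step_arm", "body": {
  "targets": "-1 0 0 0 0 0 0;-1 0 0 0 0 0 0;-1 0 0 0 0 0 0;-1 0 0 0 0 0 0;-1 0 0 0 0 0 0;-1 0 0 0 0 0 0;-1 0 0 0 0 0 0;-1 0 0 0 0 0 0;-1 0 0 0 0 0 0;-1 0 0 0 0 0 0"
}}

```text
clock: 2.62
eef_pos: [0.4239, -0.0769, 0.2012]
tool_rot: [0.144, 0.99, 0.0, -0.0]
ft_force: [0.2, 0.0, -0.2]
grip_width: -0.0001
grasp_force: 0.0
```

```bash
python3 - <<'E'
from h import *
im=bot.camera("side")[:,:,::-1].copy();o=bot.get_obs();p=o['eef_pos'];print(p,o['grip_width'])
print(proj("side",p),proj("side",p+[0,0,.019]),proj("side",p+[0,0,.073]))
cv2.imwrite("pics/s2.png",im)
cv2.imwrite("pics/v2.png",cv2.resize(im[120:240,270:350],(400,600)))
E
```

```text
[ 0.42386915 -0.07690758  0.2011798 ] -0.00023849790659473917
[306.8 191.2] [306.5 183.8] [305.7 162.2]
```

View pics/v2.png

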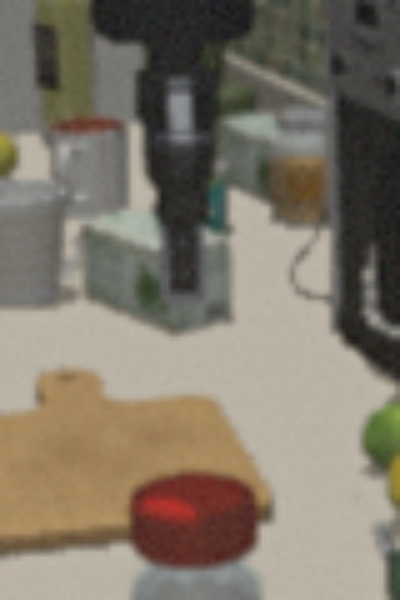

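The shut tip appears at about (306.6,178.6), but it projects to row 191. So the real tips are about 32 mm above the reported TCP, or off in y. I'll use the start pictures, where both cameras saw the gripper, to tell which.

```bash
python3 - <<'E'
from h import *
from scipy.spatial.transform import Rotation as R
p=np.array([.14270,.47856,.20041]);M=R.from_quat([.144389,.98952,-.000925,-.000138]).as_matrix()
for name,d in(("z+.032",[0,0,.032]),("y+.08",[0,.08,0])):
  for s in(-1,1):
    print(name,s,[(proj("top",p+d+M@[w,s*.045,-.013]).tolist(),proj("side",p+d+M@[w,s*.045,-.013]).tolist()) for w in(-.011,.011)])
im=cv2.imread("pics/top0.png")[330:400,40:120]
im=cv2.convertScaleAbs(im,alpha=3)
cv2.imwrite("pics/g2.png",cv2.resize(im,None,fx=7,fy=7,interpolation=cv2.INTER_CUBIC))
E
```

```text
z+.032 -1 [([94.1, 369.2], [176.5, 144.1]), ([90.7, 380.8], [169.8, 144.3])]
z+.032 1 [([51.5, 359.8], [183.6, 138.7]), ([47.7, 371.2], [177.3, 138.9])]
y+.08 -1 [([63.7, 369.9], [177.4, 148.6]), ([60.2, 381.1], [171.1, 148.8])]
y+.08 1 [([22.7, 360.8], [184.1, 143.3]), ([19.0, 371.8], [178.1, 143.5])]
```

View pics/g2.png

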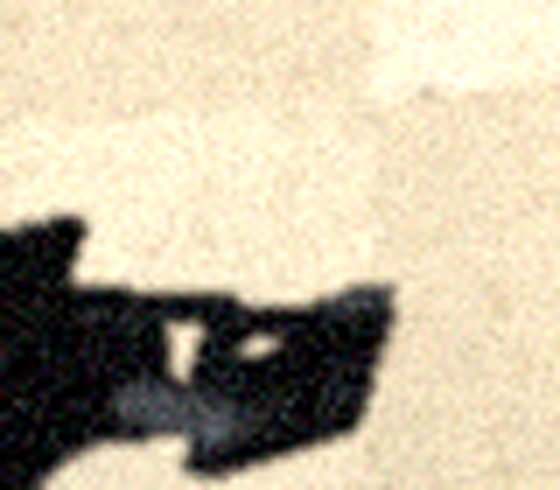

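Call:
{"method": "step_arm", "body": {
  "targets": "1 0 0 0 0 0 0;1 0 0 0 0 0 0;1 0 0 0 0 0 0;1 0 0 0 0 0 0;1 0 0 0 0 0 0;1 0 0 0 0 0 0;1 0 0 0 0 0 0;1 0 0 0 0 0 0;1 0 0 0 0 0 0"
}}

```text
clock: 3.42
eef_pos: [0.4239, -0.0768, 0.2012]
tool_rot: [0.144, 0.99, -0.0, -0.0]
ft_force: [0.1, 0.4, 0.1]
grip_width: 0.085
grasp_force: 0.0
```

In the start top view, the tip edge runs from (96,371) to (91,391), which fits a +32 mm z offset rather than a y offset. So real z is about reported z + 0.032. I'll descend to reported z ≈ 0.062 with the fingers open around the lid.

Call:
{"method": "step_arm", "body": {
  "targets": "1 0 0 -0.08 0 0 0;1 0 0 -0.14 0 0 0;1 0 0 -0.18 0 0 0;1 0 0 -0.21 0 0 0;1 0 0 -0.235 0 0 0;1 0 0 -0.255 0 0 0;1 0 0 -0.27 0 0 0;1 0 0 -0.277 0 0 0;1 0 0 -0.277 0 0 0;1 0 0 -0.277 0 0 0"
}}

```text
clock: 4.25
eef_pos: [0.4242, -0.0769, 0.063]
tool_rot: [0.144, 0.99, -0.0, 0.0]
ft_force: [0.2, 0.3, 0.2]
grip_width: 0.0853
grasp_force: 0.0
```

```bash
python3 - <<'E'
from h import *
im=bot.camera("side")[:,:,::-1].copy();o=bot.get_obs();p=o['eef_pos'];print(p,o['ft_force'])
for dy in(-.05,.05):
  for z in(.09,.1,.107,.115): print(dy,z,proj("side",[p[0]+dy*.3,p[1]+dy,z]))
cv2.imwrite("pics/v3.png",cv2.resize(im[160:280,270:350],(400,600)))
E
```

```text
[ 0.42446743 -0.07694652  0.06328148] [-0.23944723  0.13422307 -0.40852524]
-0.05 0.09 [309.5 241.6]
-0.05 0.1 [309.3 237.9]
-0.05 0.107 [309.2 235.2]
-0.05 0.115 [309.1 232.2]
0.05 0.09 [307.8 223.9]
0.05 0.1 [307.6 220.5]
0.05 0.107 [307.5 218.1]
0.05 0.115 [307.4 215.3]
```

View pics/v3.png

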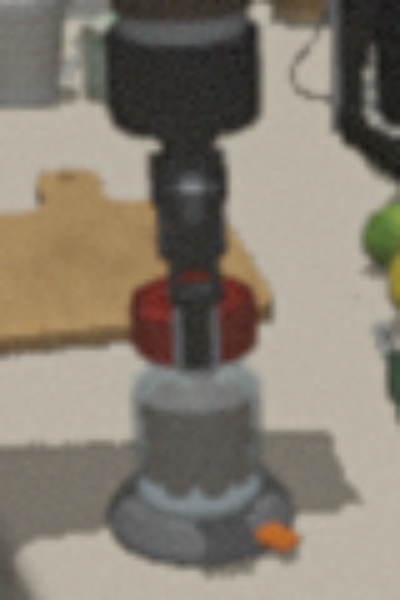

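The side view shows the near finger in front of the lid, with its tip at row ~233.6 (z ≈ 0.111). That confirms the offset. I'll go 4 mm lower and grip.

Call:
{"method": "step_arm", "body": {
  "targets": "1 0 0 -0.008 0 0 0;1 0 0 -0.008 0 0 0;-1 0 0 -0.008 0 0 0;-1 0 0 -0.008 0 0 0;-1 0 0 -0.008 0 0 0;-1 0 0 -0.008 0 0 0;-1 0 0 -0.008 0 0 0;-1 0 0 -0.008 0 0 0;-1 0 0 -0.008 0 0 0"
}}

```text
clock: 5.05
eef_pos: [0.424, -0.077, 0.0593]
tool_rot: [0.144, 0.99, -0.0, 0.0]
ft_force: [-1.6, 0.3, 5.4]
grip_width: 0.063
grasp_force: 64.7
```

Gripped at 63 mm. Next I'll turn it 80° anticlockwise in two calls.

Call:
{"method": "step_arm", "body": {
  "targets": "-1 0 0 0 0 0 0.12;-1 0 0 0 0 0 0.24;-1 0 0 0 0 0 0.36;-1 0 0 0 0 0 0.48;-1 0 0 0 0 0 0.6;-1 0 0 0 0 0 0.72;-1 0 0 0 0 0 0.84;-1 0 0 0 0 0 0.9"
}}

```text
clock: 5.72
eef_pos: [0.4233, -0.0775, 0.0593]
tool_rot: [-0.209, 0.978, -0.001, -0.0]
ft_force: [-3.5, -1.7, 6.4]
grip_width: 0.0632
grasp_force: 64.8
```

Call:
{"method": "step_arm", "body": {
  "targets": "-1 0 0 0 0 0 0.12;-1 0 0 0 0 0 0.24;-1 0 0 0 0 0 0.36;-1 0 0 0 0 0 0.48;-1 0 0 0 0 0 0.6;-1 0 0 0 0 0 0.72;-1 0 0 0 0 0 0.84;-1 0 0 0 0 0 0.88;-1 0 0 0 0 0 0.88"
}}

```text
clock: 6.47
eef_pos: [0.4243, -0.0777, 0.0593]
tool_rot: [-0.526, 0.85, -0.001, 0.0]
ft_force: [0.3, -2.4, 5.2]
grip_width: 0.0627
grasp_force: 64.7
```

Turned 80°. I'll lift slowly.

Call:
{"method": "step_arm", "body": {
  "targets": "-1 0 0 0.01 0 0 0;-1 0 0 0.02 0 0 0;-1 0 0 0.035 0 0 0;-1 0 0 0.05 0 0 0;-1 0 0 0.07 0 0 0;-1 0 0 0.1 0 0 0;-1 0 0 0.13 0 0 0;-1 0 0 0.16 0 0 0;-1 0 0 0.16 0 0 0;-1 0 0 0.16 0 0 0"
}}

```text
clock: 7.3
eef_pos: [0.4248, -0.0769, 0.1396]
tool_rot: [-0.526, 0.85, -0.001, 0.001]
ft_force: [-0.9, -0.2, -0.3]
grip_width: 0.0634
grasp_force: 65.6
```

```bash
python3 - <<'E'
from h import *
im=bot.camera("side")[:,:,::-1].copy();cv2.imwrite("pics/s4.png",im);o=bot.get_obs();print(o['eef_pos'],o['ft_force'],o['grip_width'],o['joint_pos'])
s=hsv("pics/s4.png")
m=cv2.inRange(s,(0,120,20),(8,255,255))|cv2.inRange(s,(170,120,20),(180,255,255))
c=blob(m,(285,160,335,245));print(cv2.boundingRect(c),"expect",proj("side",[.4235,-.0775,.195]))
# board: broad part rectangle from top mask
t=hsv("pics/top0.png");b=blob(cv2.inRange(t,(8,70,80),(25,255,255)),(130,170,270,270))
mm=np.zeros(t.shape[:2],np.uint8);cv2.drawContours(mm,[b],-1,255,-1)
mm=cv2.morphologyEx(mm,cv2.MORPH_OPEN,np.ones((31,31)));c=max(cv2.findContours(mm,0,1)[0],key=cv2.contourArea)
b=b[:,0][np.array([cv2.pointPolygonTest(c,(float(p[0]),float(p[1])),True)>-6 for p in b[:,0]])]
P=np.array([plane("top",p,.018)[:2] for p in b]).astype(np.float32)
r=cv2.minAreaRect(P);print("board top",r)
E
```

```text
[ 0.42392605 -0.07674843  0.13868684] [-0.72215981 -0.07259096  0.02812319] 0.06332031079221612 [-1.79193403e-01  1.44783562e-01 -2.83157750e-01  1.14234804e+00
  1.17956848e-04 -1.28743377e+00]
(295, 185, 25, 17) expect [306.8 193.7]
board top ((0.4673955738544464, 0.2617858052253723), (0.2365100383758545, 0.19910119473934174), 82.31401824951172)
```

The lid came up with the gripper, centred at row ~193.5 with 193.7 expected. The board centre, after trimming the handle stub, is about (0.466, 0.2535). I'll move there.

Call:
{"method": "step_arm", "body": {
  "targets": "-1 0.008 0.06 0 0 0 0;-1 0.018 0.14 0 0 0 0;-1 0.028 0.22 0 0 0 0;-1 0.038 0.3 0 0 0 0;-1 0.049 0.38 0 0 0 0;-1 0.059 0.46 0 0 0 0;-1 0.069 0.54 0 0 0 0;-1 0.08 0.62 0 0 0 0;-1 0.085 0.662 0 0 0 0;-1 0.085 0.662 0 0 0 0"
}}

```text
clock: 8.18
eef_pos: [0.4659, 0.2585, 0.1369]
tool_rot: [-0.529, 0.849, 0.001, -0.0]
ft_force: [0.3, -0.8, -0.8]
grip_width: 0.0628
grasp_force: 65.6
```

Call:
{"method": "step_arm", "body": {
  "targets": "-1 0 0 -0.06 0 0 0;-1 0 0 -0.12 0 0 0;-1 0 0 -0.18 0 0 0;-1 0 0 -0.23 0 0 0;-1 0 0 -0.27 0 0 0;-1 0 0 -0.295 0 0 0;-1 0 0 -0.305 0 0 0;-1 0 0 -0.31 0 0 0;-1 0 0 -0.31 0 0 0"
}}

```text
clock: 8.93
eef_pos: [0.4659, 0.2534, -0.0168]
tool_rot: [-0.526, 0.851, -0.0, -0.001]
ft_force: [-0.1, -0.2, -0.4]
grip_width: 0.063
grasp_force: 65.8
```

```bash
python3 - <<'E'
from h import *
im=bot.camera("side")[:,:,::-1].copy();cv2.imwrite("pics/s5.png",im);o=bot.get_obs();p=o['eef_pos'];print(p,o['ft_force'],o['grip_width'])
s=hsv("pics/s5.png")
m=cv2.inRange(s,(0,140,20),(6,255,255))|cv2.inRange(s,(172,120,20),(180,255,255))
c=blob(m,(250,160,340,240));print(cv2.boundingRect(c),"expect",proj("side",[.466,.2535,.040]))
for z in(.018,.02,.022,.025,.03):print(z,proj("side",[p[0]-.0,p[1]-.03,z]))
E
```

```text
[ 0.46657221  0.25393451 -0.01602378] [-0.08242978  0.09964844 -0.6680073 ] 0.06304005611522898
(280, 199, 17, 13) expect [288.8 204.8]
0.018 [291.8 213.8]
0.02 [291.8 213.3]
0.022 [291.7 212.7]
0.025 [291.7 211.9]
0.03 [291.6 210.5]
```

The lid should be about 9 mm above the board. I'll lower it in small steps and watch the force.

Call:
{"method": "step_arm", "body": {
  "targets": "-1 0 0 -0.004 0 0 0;-1 0 0 -0.008 0 0 0;-1 0 0 -0.012 0 0 0;-1 0 0 -0.014 0 0 0;-1 0 0 -0.014 0 0 0"
}}

```text
clock: 9.4
eef_pos: [0.4677, 0.2548, -0.0183]
tool_rot: [-0.526, 0.85, 0.0, 0.002]
ft_force: [-6.9, -6.0, 28.7]
grip_width: 0.0634
grasp_force: 81.1
```

Call:
{"method": "step_arm", "body": {
  "targets": "-1 0 0 -0.001 0 0 0;-1 0 0 -0.002 0 0 0;-1 0 0 -0.002 0 0 0"
}}

```text
clock: 9.65
eef_pos: [0.4677, 0.2548, -0.0183]
tool_rot: [-0.526, 0.85, 0.0, 0.002]
ft_force: [-8.2, -5.7, 35.3]
grip_width: 0.0634
grasp_force: 84.5
```

Call:
{"method": "step_arm", "body": {
  "targets": "-1 0 0 -0.001 0 0 0;-1 0 0 -0.002 0 0 0;-1 0 0 -0.002 0 0 0"
}}

```text
clock: 9.9
eef_pos: [0.4678, 0.2549, -0.0183]
tool_rot: [-0.526, 0.85, 0.0, 0.003]
ft_force: [-11.3, -7.8, 41.8]
grip_width: 0.0631
grasp_force: 88.0
```

Contact came earlier than expected, at reported z ≈ −0.018. I'll back off to a light touch and measure how far the lid is above the board.

Call:
{"method": "step_arm", "body": {
  "targets": "-1 0 0 0.01 0 0 0;-1 0 0 0.018 0 0 0;-1 0 0 0.018 0 0 0"
}}

```text
clock: 10.15
eef_pos: [0.4677, 0.2549, -0.0146]
tool_rot: [-0.526, 0.85, -0.0, 0.002]
ft_force: [-0.1, 0.6, -0.5]
grip_width: 0.0631
grasp_force: 65.8
```

```bash
python3 - <<'E'
from h import *
ims=[bot.camera("side")[:,:,::-1].astype(float) for _ in range(8)];im=np.mean(ims,0).astype(np.uint8);cv2.imwrite("pics/s6.png",im)
o=bot.get_obs();p=o['eef_pos'];print(p,o['ft_force'],o['grip_width'])
th=np.linspace(0,2*np.pi,120)
for zb in(.018,.022,.025):
    top=np.array([proj("side",[p[0]+.032*np.cos(a),p[1]+.032*np.sin(a),zb+.026]) for a in th]);bot_=np.array([proj("side",[p[0]+.032*np.cos(a),p[1]+.032*np.sin(a),zb]) for a in th])
    print(zb,"top row",top[:,1].min(),"bottom row",bot_[:,1].max(),"cols",bot_[:,0].min(),bot_[:,0].max())
h=cv2.cvtColor(im,cv2.COLOR_BGR2HSV);m=((h[...,0]<5)|(h[...,0]>172))&(h[...,1]>110)
for r in range(192,222): print(r,"".join("#" if v else "." for v in m[r,272:308]))
b=im[192:225,265:315];cv2.imwrite("pics/v6.png",cv2.resize(b,None,fx=12,fy=12,interpolation=cv2.INTER_CUBIC))
E
```

```text
[ 0.4659966   0.25397502 -0.01695073] [ 0.2383982  -0.02916294 -0.75918539] 0.06319831483165245
0.018 top row 200.3 bottom row 214.4 cols 279.7 298.5
0.022 top row 199.2 bottom row 213.3 cols 279.6 298.4
0.025 top row 198.4 bottom row 212.5 cols 279.6 298.4
192 ....................................
193 ....................................
194 ....................................
195 ....................................
196 ....................................
197 ....................................
198 ....................................
199 ...................#................
200 ...........#############............
201 ........#.################..........
202 ........#################...........
203 ........#################...........
204 .........################...........
205 ..........###############...........
206 ........##################..........
207 .........#.##############...........
208 ........##################..........
209 ..........#######.######............
210 ...........###########..............
211 ....................................
212 ....................................
213 ....................................
214 ....................................
215 ....................................
216 ....................................
217 ....................................
218 ....................................
219 ....................................
220 ....................................
221 ....................................
```

View pics/v6.png

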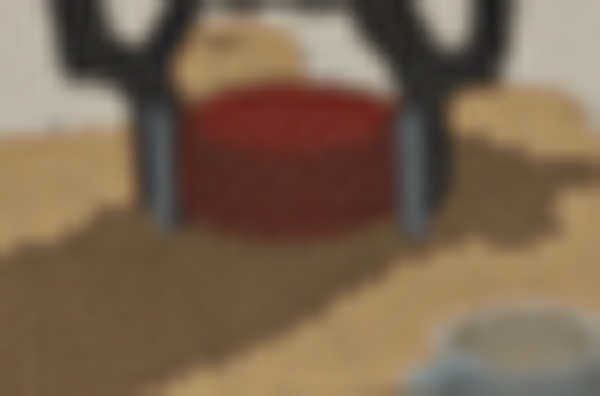

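The picture shows the lid level between the fingers, spanning rows 199–212. The fingertips end at about (279,211) and (299.6,211.6). I'll compare the heights.

```bash
python3 - <<'E'
from h import *
p=np.array([.466,.254]);ty=np.array([-.894,.445]);tx=np.array([.445,.894])
for s in(1,-1):
  for z in(.016,.02,.024,.028):
    q=p+s*.034*ty; print(s,z,proj("side",[*(q-.011*tx),z]),proj("side",[*q,z]))
im=cv2.imread("pics/s6.png")
for c in(277,278,279,299,300,301): print(c,im[204:218,c].tolist())
E
```

```text
1 0.016 [278.7 212.3] [279.4 211.1]
1 0.02 [278.6 211.3] [279.3 210. ]
1 0.024 [278.6 210.2] [279.2 209. ]
1 0.028 [278.5 209.1] [279.1 207.9]
-1 0.016 [298.5 212.7] [299.  211.5]
-1 0.02 [298.4 211.6] [298.9 210.4]
-1 0.024 [298.4 210.5] [298.9 209.3]
-1 0.028 [298.3 209.4] [298.8 208.2]
277 [[69, 68, 65], [69, 67, 64], [67, 65, 64], [66, 64, 64], [65, 69, 69], [66, 76, 83], [68, 85, 100], [61, 84, 102], [57, 82, 101], [57, 80, 99], [59, 83, 102], [59, 83, 103], [59, 82, 104], [60, 86, 106]]
278 [[88, 86, 84], [90, 88, 85], [89, 87, 85], [86, 86, 83], [88, 87, 86], [87, 88, 87], [82, 88, 92], [68, 83, 97], [57, 80, 99], [57, 81, 100], [58, 83, 102], [59, 83, 103], [58, 84, 103], [61, 85, 105]]
279 [[55, 58, 67], [59, 61, 70], [57, 61, 70], [63, 64, 73], [65, 65, 73], [64, 65, 69], [62, 67, 72], [60, 76, 90], [59, 82, 100], [59, 83, 102], [59, 84, 103], [60, 84, 104], [62, 87, 106], [60, 85, 106]]
299 [[88, 88, 85], [87, 88, 85], [90, 89, 87], [89, 89, 87], [90, 90, 87], [89, 88, 86], [89, 89, 88], [77, 84, 91], [61, 82, 100], [70, 100, 125], [87, 129, 159], [91, 134, 165], [94, 136, 166], [94, 137, 168]]
300 [[61, 61, 61], [61, 62, 61], [61, 62, 62], [65, 65, 64], [63, 63, 62], [69, 69, 69], [75, 79, 84], [70, 81, 93], [62, 87, 107], [74, 108, 133], [91, 132, 162], [94, 136, 166], [93, 136, 166], [93, 136, 167]]
301 [[40, 42, 45], [42, 46, 47], [44, 46, 49], [46, 48, 50], [46, 53, 60], [53, 64, 75], [59, 78, 94], [61, 85, 103], [67, 97, 123], [86, 126, 156], [94, 136, 167], [94, 136, 167], [92, 136, 166], [95, 137, 168]]
```

The fingertips protrude about 4 mm below the lid, so letting go here would drop it. I'll carry the lid back to the open jar, rest it loosely on the neck, regrip in its upper half, and come back.

Call:
{"method": "step_arm", "body": {
  "targets": "-1 0 0 0.06 0 0 0;-1 0 0 0.12 0 0 0;-1 0 0 0.18 0 0 0;-1 0 0 0.25 0 0 0;-1 0 0 0.31 0 0 0;-1 0 0 0.31 0 0 0;-1 0 0 0.31 0 0 0"
}}

```text
clock: 11.13
eef_pos: [0.4679, 0.255, 0.1407]
tool_rot: [-0.526, 0.85, -0.0, 0.002]
ft_force: [-0.9, 0.3, -0.7]
grip_width: 0.0633
grasp_force: 66.1
```

Call:
{"method": "step_arm", "body": {
  "targets": "-1 -0.008 -0.06 0 0 0 0;-1 -0.018 -0.14 0 0 0 0;-1 -0.028 -0.22 0 0 0 0;-1 -0.038 -0.3 0 0 0 0;-1 -0.049 -0.38 0 0 0 0;-1 -0.059 -0.46 0 0 0 0;-1 -0.069 -0.54 0 0 0 0;-1 -0.08 -0.62 0 0 0 0;-1 -0.085 -0.662 0 0 0 0;-1 -0.085 -0.662 0 0 0 0"
}}

```text
clock: 11.97
eef_pos: [0.4218, -0.0803, 0.1369]
tool_rot: [-0.524, 0.852, 0.001, -0.002]
ft_force: [0.5, 0.1, -0.1]
grip_width: 0.0628
grasp_force: 66.1
```

Call:
{"method": "step_arm", "body": {
  "targets": "-1 0 0 -0.02 0 0 0;-1 0 0 -0.05 0 0 0;-1 0 0 -0.08 0 0 0;-1 0 0 -0.1 0 0 0;-1 0 0 -0.115 0 0 0;-1 0 0 -0.13 0 0 0;-1 0 0 -0.14 0 0 0;-1 0 0 -0.14 0 0 0"
}}

```text
clock: 12.63
eef_pos: [0.4229, -0.0764, 0.0674]
tool_rot: [-0.526, 0.85, 0.001, -0.001]
ft_force: [-0.3, 0.1, -0.6]
grip_width: 0.0634
grasp_force: 66.2
```

Call:
{"method": "step_arm", "body": {
  "targets": "-1 0 0 -0.004 0 0 0;-1 0 0 -0.008 0 0 0;-1 0 0 -0.011 0 0 0;-1 0 0 -0.011 0 0 0;-1 0 0 -0.011 0 0 0"
}}

```text
clock: 13.05
eef_pos: [0.424, -0.0769, 0.0634]
tool_rot: [-0.526, 0.85, -0.0, 0.0]
ft_force: [0.2, -0.6, -1.0]
grip_width: 0.0632
grasp_force: 66.2
```

Call:
{"method": "step_arm", "body": {
  "targets": "-1 0 0 -0.002 0 0 0;-1 0 0 -0.004 0 0 0;-1 0 0 -0.005 0 0 0;-1 0 0 -0.005 0 0 0"
}}

```text
clock: 13.38
eef_pos: [0.4237, -0.0768, 0.0606]
tool_rot: [-0.526, 0.85, 0.0, -0.0]
ft_force: [-0.2, 0.1, -1.4]
grip_width: 0.0632
grasp_force: 66.2
```

Call:
{"method": "step_arm", "body": {
  "targets": "-1 0 0 -0.002 0 0 0;-1 0 0 -0.003 0 0 0;-1 0 0 -0.003 0 0 0;-1 0 0 -0.003 0 0 0"
}}

```text
clock: 13.72
eef_pos: [0.424, -0.0769, 0.0594]
tool_rot: [-0.526, 0.85, -0.0, 0.0]
ft_force: [-1.1, -0.1, 2.0]
grip_width: 0.0629
grasp_force: 66.2
```

The lid is seated with a light contact. I'll release, rise 7 mm and regrip.

Call:
{"method": "step_arm", "body": {
  "targets": "1 0 0 0 0 0 0;1 0 0 0 0 0 0;1 0 0 0 0 0 0;1 0 0 0 0 0 0;1 0 0 0.014 0 0 0;1 0 0 0.014 0 0 0"
}}

```text
clock: 14.22
eef_pos: [0.4246, -0.077, 0.0672]
tool_rot: [-0.526, 0.85, -0.0, 0.001]
ft_force: [-0.4, -0.2, -0.2]
grip_width: 0.0852
grasp_force: 0.0
```

Call:
{"method": "step_arm", "body": {
  "targets": "-1 0 0 0 0 0 0;-1 0 0 0 0 0 0;-1 0 0 0 0 0 0;-1 0 0 0 0 0 0;-1 0 0 0 0 0 0;-1 0 0 0 0 0 0;-1 0 0 0 0 0 0;-1 0 0 0 0 0 0"
}}

```text
clock: 14.88
eef_pos: [0.4243, -0.077, 0.067]
tool_rot: [-0.526, 0.85, -0.0, 0.0]
ft_force: [-0.7, 0.4, 4.9]
grip_width: 0.0625
grasp_force: 64.9
```

Call:
{"method": "step_arm", "body": {
  "targets": "-1 0 0 0.01 0 0 0;-1 0 0 0.02 0 0 0;-1 0 0 0.035 0 0 0;-1 0 0 0.05 0 0 0;-1 0 0 0.07 0 0 0;-1 0 0 0.1 0 0 0;-1 0 0 0.13 0 0 0;-1 0 0 0.16 0 0 0;-1 0 0 0.16 0 0 0;-1 0 0 0.16 0 0 0"
}}

```text
clock: 15.72
eef_pos: [0.4248, -0.077, 0.1471]
tool_rot: [-0.526, 0.85, -0.001, 0.001]
ft_force: [-0.0, -0.6, -0.3]
grip_width: 0.0627
grasp_force: 65.5
```

```bash
python3 - <<'E'
from h import *
im=bot.camera("side")[:,:,::-1].copy();cv2.imwrite("pics/s7.png",im);o=bot.get_obs();print(o['eef_pos'],o['ft_force'],o['grip_width'])
s=hsv("pics/s7.png")
m=cv2.inRange(s,(0,120,20),(8,255,255))|cv2.inRange(s,(170,120,20),(180,255,255))
c=blob(m,(285,160,335,245));print(cv2.boundingRect(c),"before: 295,185,25,17")
E
```

```text
[ 0.42393956 -0.07686615  0.14620294] [-0.43158275  0.11667378 -0.99359245] 0.06297594633991799
(295, 185, 25, 17) before: 295,185,25,17
```

The regrip holds. Carrying it to the board.

Call:
{"method": "step_arm", "body": {
  "targets": "-1 0.008 0.06 0 0 0 0;-1 0.018 0.14 0 0 0 0;-1 0.028 0.22 0 0 0 0;-1 0.038 0.3 0 0 0 0;-1 0.049 0.38 0 0 0 0;-1 0.059 0.46 0 0 0 0;-1 0.069 0.54 0 0 0 0;-1 0.08 0.62 0 0 0 0;-1 0.085 0.662 0 0 0 0;-1 0.085 0.662 0 0 0 0"
}}

```text
clock: 16.6
eef_pos: [0.4659, 0.2584, 0.1444]
tool_rot: [-0.529, 0.849, 0.001, -0.0]
ft_force: [0.2, -0.5, -1.1]
grip_width: 0.0626
grasp_force: 65.5
```

Call:
{"method": "step_arm", "body": {
  "targets": "-1 0 0 -0.06 0 0 0;-1 0 0 -0.12 0 0 0;-1 0 0 -0.18 0 0 0;-1 0 0 -0.23 0 0 0;-1 0 0 -0.27 0 0 0;-1 0 0 -0.295 0 0 0;-1 0 0 -0.305 0 0 0;-1 0 0 -0.308 0 0 0;-1 0 0 -0.308 0 0 0;-1 0 0 -0.308 0 0 0"
}}

```text
clock: 17.43
eef_pos: [0.467, 0.2542, -0.007]
tool_rot: [-0.526, 0.85, -0.0, 0.001]
ft_force: [-0.6, 0.2, -0.9]
grip_width: 0.0629
grasp_force: 65.6
```

Call:
{"method": "step_arm", "body": {
  "targets": "-1 0 0 -0.002 0 0 0;-1 0 0 -0.004 0 0 0;-1 0 0 -0.004 0 0 0;-1 0 0 -0.004 0 0 0"
}}

```text
clock: 17.77
eef_pos: [0.4666, 0.2543, -0.0094]
tool_rot: [-0.526, 0.85, -0.0, 0.0]
ft_force: [-0.2, -0.2, -0.4]
grip_width: 0.0625
grasp_force: 65.6
```

Call:
{"method": "step_arm", "body": {
  "targets": "-1 0 0 -0.002 0 0 0;-1 0 0 -0.004 0 0 0;-1 0 0 -0.006 0 0 0;-1 0 0 -0.006 0 0 0;-1 0 0 -0.006 0 0 0"
}}

```text
clock: 18.18
eef_pos: [0.4662, 0.2541, -0.013]
tool_rot: [-0.526, 0.85, 0.0, -0.0]
ft_force: [0.4, 0.7, -0.7]
grip_width: 0.0626
grasp_force: 65.6
```

Call:
{"method": "step_arm", "body": {
  "targets": "-1 0 0 -0.002 0 0 0;-1 0 0 -0.003 0 0 0;-1 0 0 -0.003 0 0 0;-1 0 0 -0.003 0 0 0"
}}

```text
clock: 18.52
eef_pos: [0.4663, 0.2541, -0.0144]
tool_rot: [-0.526, 0.85, -0.0, -0.0]
ft_force: [0.6, -0.1, -0.9]
grip_width: 0.0627
grasp_force: 65.6
```

Call:
{"method": "step_arm", "body": {
  "targets": "-1 0 0 -0.001 0 0 0;-1 0 0 -0.002 0 0 0;-1 0 0 -0.002 0 0 0;-1 0 0 -0.002 0 0 0"
}}

```text
clock: 18.85
eef_pos: [0.4663, 0.2541, -0.0154]
tool_rot: [-0.526, 0.85, 0.0, -0.0]
ft_force: [0.3, 0.7, -0.4]
grip_width: 0.0629
grasp_force: 65.6
```

Call:
{"method": "step_arm", "body": {
  "targets": "-1 0 0 -0.001 0 0 0;-1 0 0 -0.002 0 0 0;-1 0 0 -0.002 0 0 0;-1 0 0 -0.002 0 0 0"
}}

```text
clock: 19.18
eef_pos: [0.4663, 0.2541, -0.0163]
tool_rot: [-0.526, 0.85, -0.0, -0.0]
ft_force: [-0.1, 0.2, -0.2]
grip_width: 0.0632
grasp_force: 65.6
```

Call:
{"method": "step_arm", "body": {
  "targets": "-1 0 0 -0.001 0 0 0;-1 0 0 -0.002 0 0 0;-1 0 0 -0.002 0 0 0;-1 0 0 -0.002 0 0 0"
}}

```text
clock: 19.52
eef_pos: [0.4664, 0.2542, -0.0172]
tool_rot: [-0.526, 0.85, -0.0, 0.0]
ft_force: [0.2, -0.5, 0.8]
grip_width: 0.0625
grasp_force: 65.6
```

Call:
{"method": "step_arm", "body": {
  "targets": "-1 0 0 -0.001 0 0 0;-1 0 0 -0.002 0 0 0;-1 0 0 -0.002 0 0 0;-1 0 0 -0.002 0 0 0"
}}

```text
clock: 19.85
eef_pos: [0.4665, 0.2542, -0.0173]
tool_rot: [-0.526, 0.85, -0.0, 0.0]
ft_force: [-2.1, -0.3, 7.2]
grip_width: 0.0628
grasp_force: 66.3
```

Contact came at −0.0173, before the earlier tip contact at −0.0183. I'll check in the picture that the lid is on the board.

```bash
python3 - <<'E'
from h import *
im=np.mean([bot.camera("side")[:,:,::-1].astype(float) for _ in range(8)],0).astype(np.uint8);cv2.imwrite("pics/s8.png",im)
old=cv2.imread("pics/s6.png")
for c in(287,289,291):
  print(c,"old",[int(x) for x in old[196:218,c].astype(int)@[-1,0,1]],[int(x) for x in old[206:218,c,1]]);print(c,"new",[int(x) for x in im[196:218,c].astype(int)@[-1,0,1]],[int(x) for x in im[206:218,c,1]])
h=cv2.cvtColor(im,cv2.COLOR_BGR2HSV);m=((h[...,0]<5)|(h[...,0]>172))&(h[...,1]>110)
for r in range(198,217): print(r,"".join("#" if v else "." for v in m[r,272:308]))
for c in(278,279,299,300): print(c,im[206:218,c,1].tolist())
E
```

```text
287 old [74, 72, 69, 71, 75, 75, 76, 73, 64, 53, 52, 49, 49, 50, 52, 51, 44, 44, 44, 44, 46, 46] [43, 42, 45, 43, 43, 48, 69, 84, 85, 85, 87, 86]
287 new [73, 73, 72, 72, 70, 66, 74, 76, 76, 77, 71, 56, 50, 47, 50, 49, 53, 51, 50, 45, 45, 46] [44, 45, 42, 44, 42, 44, 43, 45, 61, 83, 86, 87]
289 old [63, 66, 68, 74, 78, 76, 80, 73, 65, 54, 50, 51, 49, 52, 53, 48, 43, 44, 42, 45, 43, 43] [46, 44, 45, 43, 43, 51, 70, 82, 86, 84, 84, 84]
289 new [63, 67, 72, 72, 73, 70, 74, 76, 76, 75, 74, 55, 48, 54, 51, 50, 49, 51, 50, 44, 44, 44] [43, 46, 47, 42, 46, 45, 42, 46, 62, 84, 84, 84]
291 old [19, 21, 33, 57, 80, 76, 77, 73, 62, 53, 49, 50, 51, 51, 51, 50, 43, 43, 43, 44, 45, 47] [42, 45, 43, 41, 44, 52, 75, 85, 84, 83, 83, 87]
291 new [19, 20, 26, 46, 68, 69, 75, 77, 76, 75, 70, 55, 51, 49, 54, 51, 47, 49, 49, 44, 43, 47] [46, 44, 42, 44, 42, 45, 43, 48, 64, 83, 86, 88]
198 ....................................
199 ....................................
200 ....................................
201 ....................................
202 .............###########............
203 ...........###############..........
204 ........##################..........
205 ........##################..........
206 .........################...........
207 ........################............
208 ........####.#############..........
209 ........######.######..###..........
210 .........#################..........
211 ..........####.###..#####...........
212 ...........#############............
213 ..............####..................
214 ....................................
215 ....................................
216 ....................................
278 [85, 87, 87, 89, 89, 85, 83, 82, 82, 84, 83, 85]
279 [63, 67, 69, 70, 70, 68, 77, 84, 84, 84, 86, 86]
299 [89, 90, 87, 88, 89, 86, 87, 100, 130, 135, 135, 136]
300 [64, 65, 63, 65, 78, 82, 88, 107, 132, 134, 134, 137]
```

The lid's bottom edge is now at row ~214, which matches the board top. I'll release and lift straight up.

Call:
{"method": "step_arm", "body": {
  "targets": "1 0 0 0.002 0 0 0;1 0 0 0.002 0 0 0;1 0 0 0.002 0 0 0;1 0 0 0.002 0 0 0;1 0 0 0.002 0 0 0;1 0 0 0.002 0 0 0"
}}

```text
clock: 20.75
eef_pos: [0.4663, 0.2541, -0.0175]
tool_rot: [-0.526, 0.85, 0.0, -0.0]
ft_force: [0.0, -0.3, 0.0]
grip_width: 0.0851
grasp_force: 0.0
```

Call:
{"method": "step_arm", "body": {
  "targets": "1 0 0 0.02 0 0 0;1 0 0 0.05 0 0 0;1 0 0 0.1 0 0 0;1 0 0 0.18 0 0 0;1 0 0 0.26 0 0 0;1 0 0 0.32 0 0 0;1 0 0 0.32 0 0 0;1 0 0 0.32 0 0 0"
}}

```text
clock: 21.42
eef_pos: [0.4681, 0.2551, 0.1459]
tool_rot: [-0.526, 0.85, -0.0, 0.003]
ft_force: [-1.2, -0.4, -0.1]
grip_width: 0.0852
grasp_force: 0.0
```

Call:
{"method": "step_arm", "body": {
  "targets": "1 -0.1 -0.15 0 0 0 0;1 -0.2 -0.3 0 0 0 0;1 -0.25 -0.37 0 0 0 0;1 -0.25 -0.37 0 0 0 0;1 -0.25 -0.37 0 0 0 0;1 -0.25 -0.37 0 0 0 0;1 -0.25 -0.37 0 0 0 0"
}}

```text
clock: 22.0
eef_pos: [0.3372, 0.0666, 0.1412]
tool_rot: [-0.525, 0.851, 0.001, -0.002]
ft_force: [0.2, -0.5, 0.4]
grip_width: 0.0852
grasp_force: 0.0
```

```bash
python3 - <<'E'
from h import *
for n,z,roi in(("side",.031,(250,180,340,240)),("top",.038,(150,170,270,270))):
    im=bot.camera(n)[:,:,::-1].copy();cv2.imwrite(f"pics/{n}9.png",im)
    h=cv2.cvtColor(im,cv2.COLOR_BGR2HSV);m=(((h[...,0]<5)|(h[...,0]>172))&(h[...,1]>110)).astype(np.uint8)*255
    x,y,w,hh=cv2.boundingRect(blob(m,roi));print(n,x,y,w,hh,plane(n,(x+w/2-.5,y+hh/2-.5),z))
print(bot.get_obs()['ft_force'],bot.get_obs()['joint_vel'].round(3),bot.get_obs()['clock'])
E
```

```text
side 281 202 17 12 [0.46556765 0.25135672 0.031     ]
top 194 216 1 6 [0.4684814  0.28579388 0.038     ]
[ 1.40292192 -0.25549537  0.75694511] [ 0.026  0.025  0.039 -0.003 -0.001 -0.001] 22.1
```

The side view puts the lid at about (0.466, 0.251), upright on the board and released. The arm is clear, so I'm handing in.

Call:
{"method": "step_arm", "body": {
  "targets": "1 0 0 0.04 0 0 0;1 0 0 0.04 0 0 0;1 0 0 0.04 0 0 0;1 0 0 0.04 0 0 0"
}}

```text
clock: 22.43
eef_pos: [0.3418, 0.0698, 0.1621]
tool_rot: [-0.527, 0.85, 0.0, -0.0]
ft_force: [1.0, 0.5, 0.6]
grip_width: 0.0852
grasp_force: 0.0
```

```bash
python3 -c "
from workcell import bot
print(bot.job_done())"
```

```text
the job is handed in; nothing more can be done
None
```

The red lid is off and resting top side up near the middle of the board (about 2 mm off my measured centre, side camera only), the white-lidded jar wasn't touched, and the job was handed in at about 22 s (no verdict returned); on the first try the fingertips pressed on the board at about 42 N, so I set the lid back on the jar, regripped higher and placed it gently.

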